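Load connector shells into a sloped nest block under the magnifier

TASK

Get the three steel connector shells ready for inspection: drop each one, contact face outward, into the pocket of the sloped nest block that is made for its diameter, so that it sits fully home. Handle them gently - a light grip, no pressing or letting fall from a height - and do not bump the magnifier lamp or push the other things on the bench out of their places.

Things in the scene. Friction and masses are not known exactly. Their poses are not given: they have to be found in the camera images.
- shell_slim: loose round steel connector shell, a plain upright cylinder 24 mm in diameter and 44 mm tall with a black contact face on top and two dark bands near its foot, about 50 g; stands upright on the table at the start. Origin: centre of its underside, z up along its axis. Round, so it may be gripped at any yaw. Thin-walled: grip lightly (20 N a finger is plenty, over 50 N a finger spoils it)
- pocket_slim (a point): floor centre of the round pocket for shell_slim: 28 mm in diameter, 18 mm deep; the mouth is 18 mm away along this frame's +z, the pocket axis (30 degrees from vertical, leaning to the stand's own -x side, which is roughly the robot's left, +y). y runs along the row of pockets. When fully home the shell's underside lies on the floor and 26 mm stand proud
- shell_middle: loose round steel connector shell, a plain upright cylinder 30 mm in diameter and 39 mm tall with a black contact face on top and two dark bands near its foot, about 65 g; stands upright on the table at the start. Origin: centre of its underside, z up along its axis. Round, so it may be gripped at any yaw. Thin-walled: grip lightly (20 N a finger is plenty, over 50 N a finger spoils it)
- pocket_middle (a point): floor centre of the round pocket for shell_middle: 34 mm in diameter, 18 mm deep; the mouth is 18 mm away along this frame's +z, the pocket axis (30 degrees from vertical, leaning to the stand's own -x side, which is roughly the robot's left, +y). y runs along the row of pockets. When fully home the shell's underside lies on the floor and 21 mm stand proud
- shell_wide: loose round steel connector shell, a plain upright cylinder 36 mm in diameter and 34 mm tall with a black contact face on top and two dark bands near its foot, about 80 g; stands upright on the table at the start. Origin: centre of its underside, z up along its axis. Round, so it may be gripped at any yaw. Thin-walled: grip lightly (20 N a finger is plenty, over 50 N a finger spoils it)
- pocket_wide (a point): floor centre of the round pocket for shell_wide: 40 mm in diameter, 18 mm deep; the mouth is 18 mm away along this frame's +z, the pocket axis (30 degrees from vertical, leaning to the stand's own -x side, which is roughly the robot's left, +y). y runs along the row of pockets. When fully home the shell's underside lies on the floor and 16 mm stand proud
- block: aluminium nest block, 84 x 210 x 34 mm, its top face sloped 30 degrees and facing the stand's -x side (towards the shells); origin: centre of its underside, z square to the sloped face, y along the row. Three pockets along y, 66 mm apart, at y = +66 mm (slim), 0 (wide), -66 mm (middle size). Fixed; pocket mouths are 75 mm above the table. Pressing a shell on it with over 30 N spoils it
- stand: fixed stand carrying block and lamp; origin on the table directly below the mouth of the central (wide) pocket; its x points up the slope, roughly to the robot's right (yaw about -90 degrees, +-20). Base 250 mm wide along y and 12 mm high, from x = -60 to 90 mm, with a narrow tail to 190 mm; post at x = 165 mm
- lamp: white rectangular magnifier lamp fixed level over the back of the stand, same origin and axes as the stand; its head spans x = 24 to 150 mm, y = -125 to 125 mm, z = 190 to 214 mm, so a vertical gripper over the pockets would strike its front edge; come in along the pocket axis from the low side
- glue: bystander: small white glue bottle, 34 mm diameter, 68 mm tall, among the shells; origin at the middle of its underside
- nut: bystander: brass hexagon nut lying flat, 36 mm across flats (42 mm over corners), 16 mm tall, among the shells; origin at the middle of its underside
- tape: bystander: yellow roll of tape lying flat, 52 mm outer diameter, 19 mm tall, among the shells; origin at the middle of its underside
- pens: bystander: steel pen cup with markers, 72 mm diameter, 133 mm tall; origin at the middle of its underside
- driver: bystander: red-handled screwdriver, 180 mm long, 26 mm tall, lying along its x axis with the handle to -x; origin at the middle of its length, on the table
- cup: bystander: clear plastic cup, 66 mm diameter, 60 mm tall; origin at the middle of its underside
- flux: bystander: white bottle with red cap, 56 mm diameter, 130 mm tall; origin at the middle of its underside

How it is judged:
By the outcome, as a careful person would: the job done as asked, in the order asked, and still so for the second after the job is handed in, with the robot touching nothing.
It also fails if it takes over 64 s, if anything falls off the work surface, if the arm or the gripper's body presses on something with over 40 N, if the wrist force passes 120 N, or if a joint passes its speed limit or range.

ROBOT

A 6-joint arm with a two-finger parallel gripper is mounted at the origin on the work surface. World frame = base frame: x ahead of the robot, y to its left, z up, the work surface at z = 0. Lengths are in mm, angles in rad, forces in N, time in s.
With the tool pointing down it reaches from about 300 to 825 mm from the base axis. Payload 5.4 kg.
Tool frame: the origin (TCP) lies midway between the tips of the shut fingers; the grasp point (between the pads) lies 19 mm behind it; z points along the fingers, y is the line along which they close (so a half turn about z gives the same grasp; the last joint's range is limited). The gripper opens to 92 mm and grips with 3 to 60 N. Pads are 20 mm wide; open, the fingers measure 128 mm over their backs; the gripper's body (75 mm by 189 mm) begins 69 mm behind the grasp point.
Start: joints at [-0.21, 0.158, 1.597, -0, 1.386, -0.21], TCP at [574.984, -0.018, 214.601] pointing down, gripper open.
Joint ranges: [-2.91, 2.91], [-0.94, 2.29], [0.18, 2.7], [-1.29, 4.43], [0.17, 2.64], [-3, 3]. Speed limits (rad/s): [2.57, 2.57, 3.14, 3.14, 3.14, 3.14].

INTERFACE

Orientations are given as a rotation vector (axis times angle).
In Python, from rig import readout, read_camera, job, nets gives the robot as it stands.
- The arm moves only by the shell command python3 -m jog 'ROWS' [FORCE]. ROWS is JSON, a list of rows, each a list of 3 entries, a list of its own where there are three numbers: the shift along the world's x, y, z each as a share of 0.5 m, from -1 to 1, then the turn about the world's z as a share of 90 degrees, from -1 to 1, then the opening, from -1 (shut) to 1 (fully open). A call has 1 to 20 rows; each row is the pose to reach, as a shift and turn from the pose commanded when the call began; what a row does not reach only later rows make up. A row lasts 1/12 s, in which the tool goes at most 41.7 mm and 7.16 degrees, less where a joint would pass 70% of its speed; a pose out of reach is approached as far as the arm can. A call with a number of a shift or a turn outside -1 to 1 is refused whole. A call with a gripper value outside its range is refused whole. The fingers move at their own pace and stop on an object; FORCE is the grip in N (left out, the last holds). Time passes only in rows, so rows that repeat a pose let the fingers close. It gives the time, the measured TCP pose, the force, the opening and the grip force at its end, in the units of the state.
- readout.get_state(): the state, without advancing time (a new reading comes with each control period).
- read_camera(name): name is "scene" or "side" or "wrist"; returns a dict with "pixels" (400x640x3 uint8, red, green, blue), "range_z" (400x640 float32, mm along the optical axis (not along the pixel's ray), 0 where there is no reading), "vfov" (degrees; the focal length in pixels is half the picture's height over the tangent of half this angle, whatever the lens; pixels are square), "cx", "cy" (the principal point, pixels), "dist" ([k1, k2, p1, p2, k3] as OpenCV has them; the pictures are not rectified), "R" (3x3) and "t" (3): a world point X has camera coordinates R X + t; the wrist camera has in their place "hand_eye" (4x4, takes a point from camera to tool coordinates, whose origin is the TCP and whose axes are the flange's). Camera axes: x right, y down, z forward; pixel columns grow to the right and rows downward; lengths in mm; the calibration is good to about 2 mm. A picture is of the moment at which its call begins: read the wrist's pose just before it.
- job.job_done(): hands the job in; it is judged then, once.
Trained networks look in a picture, given as the dict that the camera call returned (one of the last four; its "shot" number tells which), for a name from the list of things; names that differ only in an ending like _2 or _b are one class to them, and where a whole thing is asked for, a point or a joint stands for the part that bears it (a point fixed in the world has none). Each returns a list of dicts, best first, with "score" (0 to 1); they miss things now and then, are a little off and sometimes report something else, mostly with a low value. They report only what shows in the picture. A call takes as long as a camera call.
- nets.find_in(name, picture): "centre" ([x, y, z] in mm, in world coordinates, good to about 4 mm: the middle of the surface that is visible of it).
- nets.regions_of(name, picture): "pixels" (400x640 bool, what is visible of it).
The state is a dict: "time_s": time; "qpos": joint angles; "joint_velocities": joint speeds; "joint_efforts": joint torques, N m; "eef_pos": TCP position; "orientation": TCP orientation; "ft_force": force on the tool from outside, world axes, zero at the start; "moment": the same for the moment, N m; "opening": opening from 0.0 (shut) to 1.0 (fully open); "gripper_force": force on a finger pad.
Only numpy, scipy, OpenCV 4.12 (cv2) and the standard library are available. Lean on these libraries where they do the work, as an engineer would, in place of code of your own. Each camera call takes 0.05 s, during which the arm holds its last target. There are 200 camera calls.

## Working session

There is one attempt and no reset: what is moved stays moved. The work goes in short steps, Python scripts to look and compute and a shell command to move; the robot and the scene stay as the last step left them, time stands still between calls to the robot, and variables do not carry over. Pictures are saved under pics/ and viewed, at most 10 in all, crops included, and the job is handed in when it is done.

```bash
ls; mkdir -p pics
cat > h.py <<'E'
import numpy as np, cv2
from rig import readout, read_camera, job, nets
from scipy.spatial.transform import Rotation as Ro
def K(c):
    f=200/np.tan(np.radians(c["vfov"])/2); return np.array([[f,0,c["cx"]],[0,f,c["cy"]],[0,0,1]])
def pose(c,st):
    if "R" in c: return np.array(c["R"]),np.array(c["t"]).ravel()
    T=np.eye(4);T[:3,:3]=Ro.from_rotvec(st["orientation"]).as_matrix();T[:3,3]=st["eef_pos"]
    M=np.linalg.inv(T@np.array(c["hand_eye"]));return M[:3,:3],M[:3,3]
def pts(c,st,mask):
    v,u=np.nonzero(mask&(c["range_z"]>0)); z=c["range_z"][v,u]
    n=cv2.undistortPoints(np.stack([u,v],1).astype(float)[:,None],K(c),np.array(c["dist"],float))[:,0]
    R,t=pose(c,st); return (np.c_[n*z[:,None],z]-t)@R
def snap(n): 
    st=readout.get_state(); return read_camera(n),st
def save(c,fn,box=None):
    im=c["pixels"][:,:,::-1]
    if box: im=cv2.resize(im[box[1]:box[3],box[0]:box[2]],None,fx=box[4],fy=box[4])
    cv2.imwrite("pics/"+fn,im)
E
cat > m1.py <<'E'
from h import *
np.set_printoptions(precision=1,suppress=True)
for cn in ["scene","side","wrist"]:
    c,st=snap(cn); save(c,cn+"0.png")
    for n in ["shell_slim","shell_middle","shell_wide","block","lamp","glue","nut","tape","pens","driver","cup","flux"]:
        r=nets.regions_of(n,c)
        if not r: print(cn,n,"none"); continue
        P=pts(c,st,r[0]["pixels"])
        if len(P)<20: continue
        top=P[P[:,2]>np.percentile(P[:,2],97)-3]
        print(cn,n,round(r[0]["score"],2),len(P),"lo",np.percentile(P,2,0),"hi",np.percentile(P,98,0),"topmid",(np.percentile(top,2,0)+np.percentile(top,98,0))/2)
print(st["eef_pos"],st["orientation"],st["ft_force"])
E
python3 m1.py
```

```text
pics
scene shell_slim 0.17 537 lo [ 580.5 -463.9    0.1] hi [ 662.8 -411.7  132.1] topmid [ 635.7 -438.6  131.3]
scene shell_middle 0.42 99 lo [572.9 268.7   4.6] hi [601.7 294.6  44.8] topmid [588.8 283.5  43.4]
scene shell_wide 0.68 107 lo [450.4 176.6   4. ] hi [482.5 207.   38.1] topmid [466.3 192.9  36.8]
scene block 0.67 1596 lo [ 488.2 -174.1   44.8] hi [692.6 -63.6  97.6] topmid [ 583.1 -142.   150.9]
scene lamp 0.62 3415 lo [ 452.1 -271.9  200.6] hi [ 693.6 -122.1  220.9] topmid [ 568.4 -198.7  220.2]
scene glue 0.48 153 lo [547.4  54.4  -0.8] hi [602.8  87.3  70.7] topmid [586.4  71.1  69.9]
scene nut none
scene tape 0.47 139 lo [422.2 256.7  -0.5] hi [470.2 300.4  23.3] topmid [447.8 279.2  22.2]
scene pens 0.6 592 lo [321.6 374.5   4.6] hi [396.5 444.6 134.2] topmid [366.  409.9 134.3]
scene driver 0.55 224 lo [663.5 104.7  10.1] hi [686.  269.4  29.5] topmid [675.  142.4  28.6]
scene cup 0.67 392 lo [ 303.3 -439.9    1. ] hi [ 404.5 -377.2   63.2] topmid [ 373.5 -406.4   62.9]
scene flux 0.81 503 lo [ 622.3 -463.9    7.3] hi [ 662.8 -411.7  131.6] topmid [ 636.2 -438.6  
[... 1278 characters left out ...]
 topmid [465.6 179.7  35.3]
wrist block 0.69 10392 lo [ 490.3 -133.8   55.1] hi [675.2 -58.6  94.6] topmid [525.4 -67.7 172.9]
wrist lamp 0.71 1275 lo [ 474.3 -121.7  193.6] hi [ 542.3 -105.   211. ] topmid [518.4 -43.7 272.3]
wrist glue 0.69 786 lo [572.3  57.6   2.7] hi [602.3  87.7  70.6] topmid [587.5  72.4  69.5]
wrist nut 0.72 1041 lo [432.9  69.7   4.6] hi [468.9 104.6  19.5] topmid [450.3  87.6  18. ]
wrist tape none
wrist pens none
wrist driver 0.65 1977 lo [662.3 105.6  13.7] hi [686.2 184.9  28. ] topmid [674.8 145.8  26.6]
wrist cup 0.71 2022 lo [662.3 105.3   3.6] hi [686.7 185.2  28. ] topmid [674.8 145.8  26.5]
wrist flux none
[575.   -0.  214.6] [ 2.2  2.2 -0. ] [0.  0.1 0. ]
```

View pics/scene0.png

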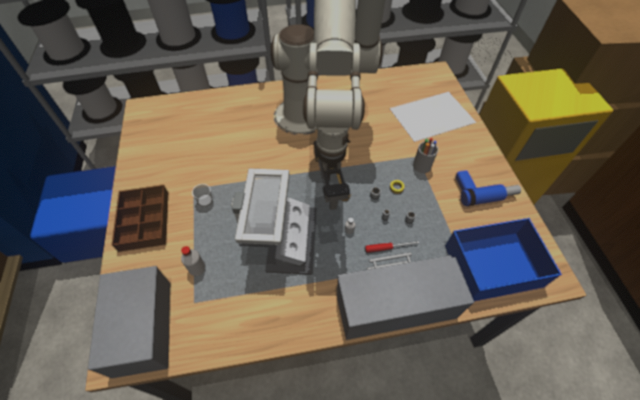

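View pics/wrist0.png

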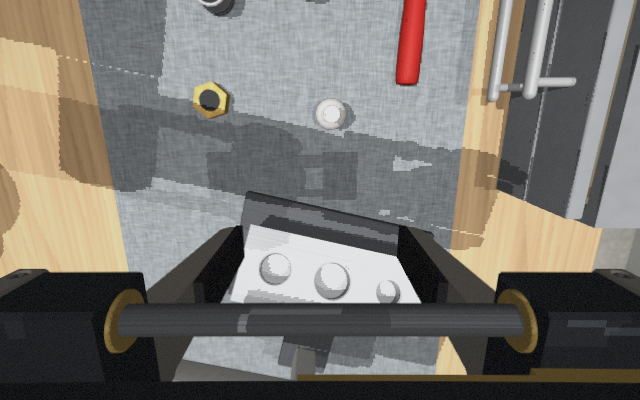

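```bash
cat > pk.py <<'E'
from h import *
np.set_printoptions(precision=1,suppress=True)
def pockets(c,st,verbose=True):
    P=pts(c,st,np.ones((400,640),bool)); 
    P=P[(P[:,0]>460)&(P[:,0]<710)&(P[:,1]>-190)&(P[:,1]<-40)&(P[:,2]>40)&(P[:,2]<110)]
    rng=np.random.default_rng(0);best=None
    for _ in range(400):
        a=P[rng.choice(len(P),3,False)];n=np.cross(a[1]-a[0],a[2]-a[0]);l=np.linalg.norm(n)
        if l<100: continue
        n/=l;n*=np.sign(n[2])
        if not .8<n[2]<.93: continue
        i=abs((P-a[0])@n)<1.2
        if best is None or i.sum()>best.sum(): best=i
    for _ in range(3):
        m=P[best].mean(0);n=np.linalg.svd(P[best]-m,full_matrices=False)[2][2];n*=np.sign(n[2]);best=abs((P-m)@n)<1.5
    ex=np.array([n[0],n[1],0]);ex=-ex/np.linalg.norm(ex) # stand x (uphill)
    ey=np.cross([0,0,1],ex); up=np.cross(ey,n)
    print("plane tilt",np.degrees(np.arccos(n[2])),"stand yaw",np.degrees(np.arctan2(ex[1],ex[0])),"n pts",best.sum())
    F=P[best]; R,t=pose(c,st); cc=-R.T@t
    # image-based: rectify face into mm grid, hole = non-plane points as seen through mouth (ray-plane)
    d=(P-m)@n; H=P[d<-3.5]; ray=H-cc; s=((m-cc)@n)/(ray@n); Q=cc+ray*s[:,None]
    q=np.c_[(Q-m)@ey,(Q-m)@up]; f=np.c_[(F-m)@ey,(F-m)@up]
    print("face extents y",np.percentile(f[:,0],[1,99]),"up",np.percentile(f[:,1],[1,99]))
    S=2;W=np.zeros((400,600),np.uint8);W2=W.copy()
    for a,b in((q,W),(f,W2)):
        k=np.round(a*S+[300,200]).astype(int);ok=(k>=0).all(1)&(k[:,0]<600)&(k[:,1]<400);b[k[ok,1],k[ok,0]]=255
    W=cv2.morphologyEx(W,cv2.MORPH_CLOSE,np.ones((7,7)))
    cs,_=cv2.findContours(W,cv2.RETR_EXTERNAL,cv2.CHAIN_APPROX_NONE)
    out=[]
    for k in cs:
        (x,y),r=cv2.minEnclosingCircle(k); A=cv2.contourArea(k)
        if A/S/S>200 and A>0.6*np.pi*r*r:
            g=m+(x-300)/S*ey+(y-200)/S*up
            print("hole r",r/S,"req",np.sqrt(A/np.pi)/S,"mouth",g,"y,up",(x-300)/S,(y-200)/S);out.append((r/S,g))
    return n,ex,ey,out
if __name__=="__main__":
    c,st=snap("wrist");print(np.array(c["hand_eye"]),K(c)[0,0]);pockets(c,st)
    c,st=snap("scene");pockets(c,st)
E
python3 pk.py
```

```text
[[   0.    -1.    -0.3   74. ]
 [   1.     0.    -0.     2.1]
 [   0.    -0.3    1.  -171.6]
 [   0.     0.     0.     1. ]] 307.42872749012895
plane tilt 30.100653025646064 stand yaw -103.37925636403561 n pts 7804
face extents y [-81.8 115.3] up [-34.3  45.9]
hole r 13.498711585998535 req 12.612508300110228 mouth [ 654.2 -123.2   76.6] y,up 86.66636657714844 6.751777648925781
hole r 16.824750900268555 req 16.104129276935264 mouth [526.7 -93.1  76.7] y,up -44.294837951660156 7.001983642578125
hole r 19.76871681213379 req 18.963401433185386 mouth [ 590.6 -108.4   76.8] y,up 21.3660888671875 7.030731201171875
plane tilt 30.0356125904074 stand yaw -103.39447235552967 n pts 696
face extents y [-110.6   97.2] up [-42.4  41. ]
```

```bash
python3 -m jog '[[[-0.05,0.08,0.1],0,1],[[-0.1,0.16,0.16],0,1],[[-0.1,0.2,0.2],0,1],[[-0.1,0.2,0.2],0,1],[[-0.1,0.2,0.2],0,1]]'
```

```text
time_s: 2.47
eef_pos: [525.8, 103.1, 320.0]
orientation: [2.213, 2.222, 0.011]
ft_force: [-0.3, -0.3, 0.7]
opening: 0.999
gripper_force: 0.0
```

```bash
sed -i 's/,"cup","flux"\]/]/' m1.py
cat > m2.py <<'E'
from h import *
np.set_printoptions(precision=1,suppress=True)
c,st=snap("wrist"); save(c,"wrist1.png")
for n,h,r in (("shell_slim",44,12),("shell_middle",39,15),("shell_wide",34,18),("glue",68,17),("nut",16,20),("tape",19,26)):
    for o in nets.regions_of(n,c)[:2]:
        P=pts(c,st,o["pixels"]); 
        if len(P)<30: continue
        zt=np.percentile(P[:,2],90); T=P[abs(P[:,2]-zt)<4][:,:2].astype(np.float32)
        (x,y),rr=cv2.minEnclosingCircle(T); 
        print(n,round(o["score"],2),len(P),"ztop",zt,"c",x,y,"r",rr,"med",np.median(T,0))
E
python3 m2.py
```

```text
shell_slim 0.67 225 ztop 46.78027935031095 c 563.4988403320312 203.4207763671875 r 10.914722442626953 med [563.5 203.2]
shell_middle 0.74 591 ztop 41.38924686768669 c 588.09521484375 284.0597229003906 r 15.46926498413086 med [587.4 284.4]
shell_middle 0.53 3777 ztop 82.03525075021535 c 526.6655883789062 -99.76286315917969 r 40.61457061767578 med [500. -96.]
shell_wide 0.97 521 ztop 36.88257470535642 c 466.2859802246094 194.21383666992188 r 17.2607421875 med [466.5 195.1]
nut 0.58 466 ztop 19.090844153040777 c 450.3146057128906 86.99642181396484 r 19.97332191467285 med [450.5  87.4]
tape 0.67 898 ztop 21.179202440093853 c 446.9920959472656 282.6341552734375 r 26.148242950439453 med [447.3 283.8]
```

View pics/wrist1.png

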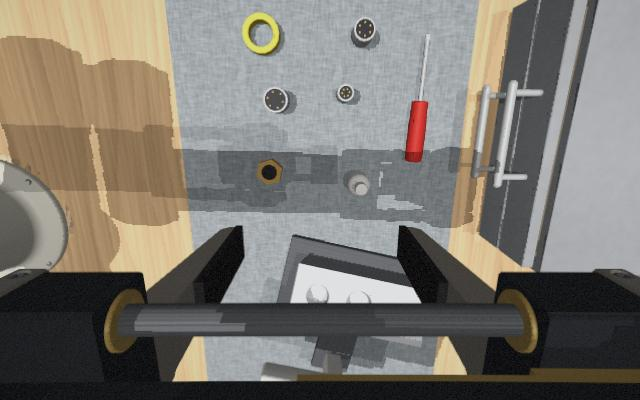

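```bash
python3 -c "
from h import *
s=readout.get_state();print(s['eef_pos'],s['orientation'],s['joint_velocities'],s['time_s'],s['qpos'])"
python3 -m jog '[[[0,0.1,-0.1],-0.07,0.65],[[0.04,0.18,-0.25],-0.149,0.65],[[0.08,0.216,-0.33],-0.149,0.65],[[0.08,0.216,-0.40],-0.149,0.65],[[0.08,0.216,-0.44],-0.149,0.65],[[0.08,0.216,-0.44],-0.149,0.65],[[0.08,0.216,-0.44],-0.149,0.65],[[0.08,0.216,-0.44],-0.149,0.65],[[0.08,0.216,-0.44],-0.149,0.65],[[0.08,0.216,-0.44],-0.149,0.65]]' 5; python3 -m jog '[[[0,0,0],0,0.65]]'
```

```text
[524.6929999   99.00901673 312.89453404] [-2.22172178 -2.21827161  0.00337412] [ 0.00381286 -0.0040348  -0.00509312  0.00049335  0.00171485  0.00156292] 2.8167 [-3.98577265e-02  5.90329519e-03  1.56682378e+00 -1.92749893e-04
  1.57182301e+00 -3.83035053e-02]
time_s: 3.65
eef_pos: [567.2, 207.5, 98.0]
orientation: [2.464, 1.944, 0.007]
ft_force: [-0.4, -0.4, -0.2]
opening: 0.829
gripper_force: 0.0
time_s: 3.73
eef_pos: [567.1, 207.7, 98.0]
orientation: [2.464, 1.944, 0.007]
ft_force: [-0.2, 0.2, -0.4]
opening: 0.821
gripper_force: 0.0
```

```bash
python3 - <<'E'
from h import *
print(readout.get_state()["eef_pos"])
E
python3 m2.py; python3 -c "
from h import *
s=readout.get_state();print(s['eef_pos'],s['orientation'],s['joint_velocities'],s['time_s'],s['opening'])"
```

```text
[567.07799718 207.66115754  97.99640014]
shell_slim 0.75 1069 ztop 46.53040233457198 c 564.3013305664062 204.60084533691406 r 12.002025604248047 med [564.6 205.3]
shell_middle 0.82 1366 ztop 41.72539934771646 c 587.90185546875 284.3670959472656 r 14.777390480041504 med [588.1 284.5]
shell_wide 0.65 1468 ztop 36.57454045189211 c 465.3135986328125 196.8573455810547 r 18.09566307067871 med [463.7 200.3]
glue 0.77 1195 ztop 69.49036704853232 c 587.795166015625 74.73204040527344 r 8.361471176147461 med [588.4  77.5]
nut 0.95 935 ztop 19.004332528659276 c 450.8309020996094 87.01570892333984 r 20.321475982666016 med [450.   85.5]
tape 0.83 2890 ztop 21.156839827552293 c 446.7518310546875 283.05078125 r 26.196449279785156 med [447.2 284.3]
[565.11431675 207.92410565  94.99127012] [2.46548844e+00 1.94658755e+00 7.06871058e-04] [ 0.0014539   0.00758095  0.00347073 -0.00078561 -0.00068077  0.00072031] 4.0833 0.8257746355072
```

```bash
python3 -m jog '[[[0,0.002,-0.03],0,0.35],[[0,0.002,-0.08],0,0.3],[[0,0.002,-0.12],0,-0.5],[[0,0.002,-0.133],0,-0.5],[[0,0.002,-0.133],0,-0.5],[[0,0.002,-0.133],0,-0.5],[[0,0.002,-0.133],0,-0.5],[[0,0.002,-0.133],0,-0.5],[[0,0.002,-0.133],0,-0.5],[[0,0.002,-0.133],0,-0.5],[[0,0.002,-0.133],0,-0.5],[[0,0.002,-0.133],0,-0.5]]' 5
```

```text
time_s: 5.08
eef_pos: [565.2, 209.3, 28.9]
orientation: [-2.466, -1.947, -0.001]
ft_force: [-2.4, 0.9, 4.4]
opening: 0.256
gripper_force: 5.1
```

```bash
python3 -m jog '[[[0.002,0.008,0.002],0,-0.5],[[0.004,0.016,0.003],0,-0.5],[[0.006,0.024,0.003],0,-0.5],[[0.008,0.032,0.003],0,-0.5],[[0.009,0.038,0.002],0,-0.5],[[0.009,0.038,0.002],0,-0.5],[[0.009,0.038,0.002],0,-0.5]]'
python3 - <<'E'
from h import *
c,st=snap("side");save(c,"tilt.png",None)
r=nets.regions_of("shell_slim",c);print([(o["score"],np.argwhere(o["pixels"]).mean(0)) for o in r])
c,st=snap("wrist");save(c,"tiltw.png",None)
E
```

```text
time_s: 5.67
eef_pos: [569.4, 228.2, 28.9]
orientation: [-2.465, -1.947, 0.0]
ft_force: [-0.2, -0.3, -1.0]
opening: 0.258
gripper_force: 5.0
[(0.69, array([162.82770961, 331.53084526])), (0.48, array([213.52325581, 272.79069767]))]
```

Run:
```python
import cv2,numpy as np
a=cv2.resize(cv2.imread("pics/tilt.png")[110:260,230:430],(600,450),interpolation=2)
b=cv2.resize(cv2.imread("pics/tiltw.png")[80:330,220:420],(200,250))
o=np.zeros((450,800,3),np.uint8);o[:,:600]=a;o[:250,600:]=b
cv2.imwrite("pics/t1.png",o)
```

```text
(no output)
```

View pics/t1.png

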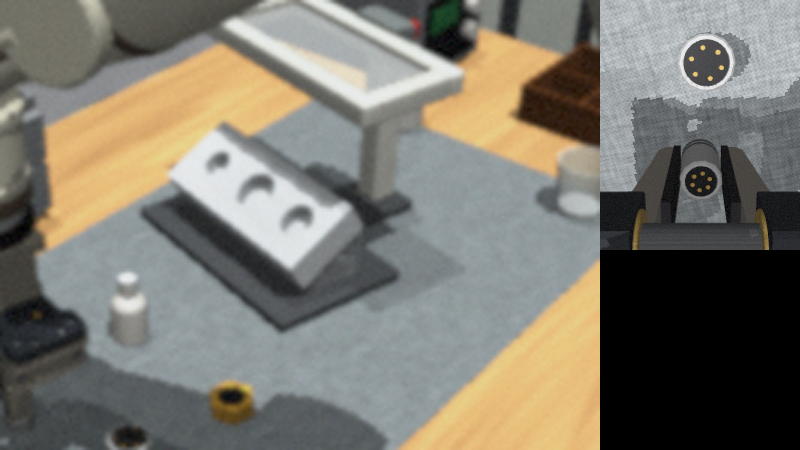

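```bash
cat > tilt.py <<'E'
from h import *
import sys
np.set_printoptions(precision=1,suppress=True)
n0,rad,L=sys.argv[1],float(sys.argv[2]),float(sys.argv[3])
c,st=snap("wrist");save(c,"w_%d.png"%c["shot"])
T=Ro.from_rotvec(st["orientation"]).as_matrix();p=np.array(st["eef_pos"])
best=None
for o in nets.regions_of(n0,c):
    P=(pts(c,st,cv2.erode(o["pixels"].astype(np.uint8),np.ones((3,3)))>0)-p)@T   # tool frame: x downhill, z down
    if len(P)<50: continue
    if np.linalg.norm(np.median(P,0)[:2])<30: best=P;print("score",o["score"],len(P));break
if best is None: print("none");sys.exit()
P=best; 
from scipy.optimize import least_squares
# cylinder model: angle a (tilt toward +x), face centre (x,0,z); sdf of capped cylinder
def res(v):
    a,x,y,z=v; ax=np.array([np.sin(a),0,-np.cos(a)])  # foot->face, up=-z
    d=P-[x,y,z]; h=d@ax; r=np.linalg.norm(d-h[:,None]*ax,axis=1)
    return np.where(h>np.minimum(0,r-rad) ,np.abs(h),r-rad)*1.0
for a0 in (0,.3,.6):
    s=least_squares(res,[a0,np.median(P[:,0]),0,np.percentile(P[:,2],10)],loss="soft_l1")
    a,x,y,z=s.x;f=np.array([x-L*np.sin(a),y,z+L*np.cos(a)]) 
    print("tilt",np.degrees(a),"face(tool)",s.x[1:],"foot(tool)",f,"cost",s.cost/len(P))
print("eef",p)
E
python3 tilt.py shell_slim 12 44
```

```text
score 0.71 1879
tilt 1.4399231325159503 face(tool) [ -5.1   1.9 -17.3] foot(tool) [-6.2  1.9 26.6] cost 0.11499967671868724
tilt 1.439920495566256 face(tool) [ -5.1   1.9 -17.3] foot(tool) [-6.2  1.9 26.6] cost 0.11499967671871315
tilt 1.4399231208014793 face(tool) [ -5.1   1.9 -17.3] foot(tool) [-6.2  1.9 26.6] cost 0.11499967671868716
eef [569.4 227.9  29. ]
```

```bash
python3 -m jog '[[[0,0,0],0,-0.5],[[0,0,0.06],0,-0.5],[[0,-0.02,0.13],0,-0.5],[[0.02,-0.08,0.19],0,-0.5],[[0.04,-0.15,0.242],0,-0.5],[[0.06,-0.22,0.242],0,-0.5],[[0.08,-0.3,0.242],0,-0.5],[[0.1,-0.37,0.242],0,-0.5],[[0.117,-0.44,0.242],0,-0.5],[[0.117,-0.51,0.242],0,-0.5],[[0.117,-0.57,0.242],0,-0.5],[[0.117,-0.61,0.242],0,-0.5],[[0.117,-0.64,0.22],0,-0.5],[[0.117,-0.652,0.19],0,-0.5],[[0.117,-0.652,0.17],0,-0.5],[[0.117,-0.652,0.17],0,-0.5],[[0.117,-0.652,0.17],0,-0.5]]' 15
cat > pk2.py <<'E'
from pk import *
c,st=snap("wrist");save(c,"w_%d.png"%c["shot"]);pockets(c,st)
E
python3 tilt.py shell_slim 12 44; python3 pk2.py
```

```text
time_s: 7.33
eef_pos: [627.1, -96.8, 112.8]
orientation: [-2.463, -1.946, 0.002]
ft_force: [0.2, 0.1, -0.6]
opening: 0.251
gripper_force: 15.0
score 0.73 1943
tilt 1.3725067566691111 face(tool) [ -5.2   1.9 -17.3] foot(tool) [-6.2  1.9 26.6] cost 0.11435258535716683
tilt 1.3725065696810832 face(tool) [ -5.2   1.9 -17.3] foot(tool) [-6.2  1.9 26.6] cost 0.11435258535716325
tilt 1.3725066956981082 face(tool) [ -5.2   1.9 -17.3] foot(tool) [-6.2  1.9 26.6] cost 0.11435258535716554
eef [627.1 -96.8 112.8]
plane tilt 30.096574574766432 stand yaw -103.37173748734412 n pts 16998
face extents y [-96.2 111.1] up [-31.1  49.4]
hole r 17.93315887451172 req 16.18545755699417 mouth [527.  -94.4  77.3] y,up -57.54261779785156 12.028495788574219
```

```bash
python3 -m jog '[[[0,0,-0.01],0,-0.5],[[0,0,-0.02],0,-0.5],[[0,0,-0.024],0,-0.5],[[0.001,0.004,-0.029],0,-0.5],[[0.002,0.008,-0.032],0,-0.5],[[0.003,0.012,-0.035],0,-0.5],[[0.004,0.016,-0.038],0,-0.5],[[0.005,0.02,-0.041],0,-0.5],[[0.006,0.024,-0.044],0,-0.5],[[0.007,0.028,-0.046],0,-0.5],[[0.0076,0.032,-0.048],0,-0.5],[[0.0076,0.032,-0.048],0,-0.5]]' 4; python3 tilt.py shell_slim 12 44
```

```text
time_s: 8.48
eef_pos: [631.5, -81.6, 89.4]
orientation: [-2.465, -1.947, 0.001]
ft_force: [0.8, 0.8, 0.2]
opening: 0.257
gripper_force: 4.0
score 0.56 1306
tilt 26.034829956896047 face(tool) [ -1.3   1.3 -19. ] foot(tool) [-20.6   1.3  20.6] cost 0.18017888229741583
tilt 114.82822149837676 face(tool) [ 4.4  1.9 -4.3] foot(tool) [-35.6   1.9 -22.8] cost 0.510477570732326
tilt 26.034829953492277 face(tool) [ -1.3   1.3 -19. ] foot(tool) [-20.6   1.3  20.6] cost 0.18017888229741488
eef [631.5 -81.6  89.4]
```

```bash
python3 -m jog '[[[0,0,0],0,-0.5],[[0.002,0.008,0.01],0,-0.5],[[0.004,0.014,0.03],0,-0.5],[[0.02,0.0,0.035],0,-0.5],[[0.04,-0.02,0.035],0,-0.5],[[0.053,-0.037,0.03],0,-0.5],[[0.053,-0.037,0.026],0,-0.5],[[0.053,-0.037,0.026],0,-0.5],[[0.053,-0.037,0.026],0,-0.5]]' 12; python3 tilt.py shell_slim 12 44; ls pics -t|head -1
```

```text
time_s: 9.33
eef_pos: [657.6, -100.0, 102.6]
orientation: [-2.465, -1.946, 0.001]
ft_force: [-0.1, 1.1, -1.3]
opening: 0.254
gripper_force: 12.0
score 0.84 1288
tilt 26.015549750258188 face(tool) [ -1.4   1.6 -19. ] foot(tool) [-20.7   1.6  20.5] cost 0.1707638794775741
tilt 114.21944912522619 face(tool) [ 4.3  2.1 -4.5] foot(tool) [-35.8   2.1 -22.5] cost 0.5049022872160708
tilt 26.015549749457914 face(tool) [ -1.4   1.6 -19. ] foot(tool) [-20.7   1.6  20.5] cost 0.17076387947757404
eef [ 657.6 -100.   102.6]
w_14.png
```

```bash
python3 -c "
import cv2
a=cv2.imread('pics/w_14.png')[140:320,200:440];cv2.imwrite('pics/v14.png',cv2.resize(a,(720,540),interpolation=2))"
```

```text
(no output)
```

View pics/v14.png

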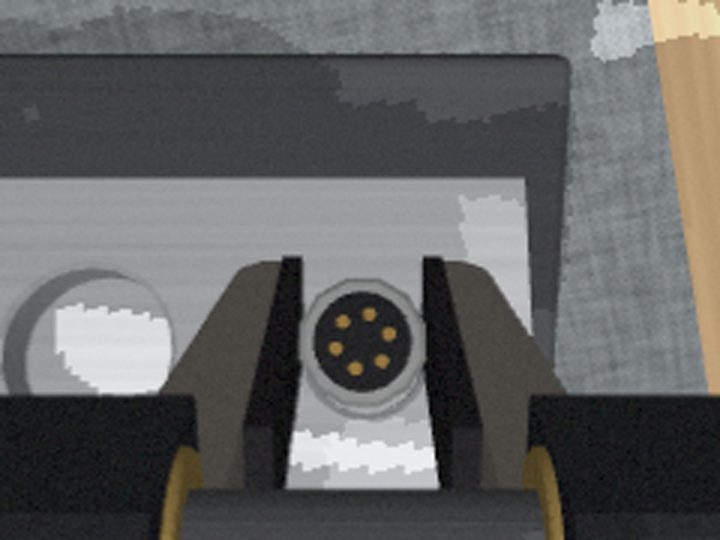

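```bash
python3 pk2.py; python3 -c "
from h import *
s=readout.get_state();print(s['eef_pos'])"
```

```text
plane tilt 30.038819575237245 stand yaw -103.3602583697476 n pts 16616
face extents y [-86.9 119.5] up [-28.4  42.8]
hole r 16.725196838378906 req 15.893982616783337 mouth [527.6 -93.1  76.5] y,up -47.980613708496094 12.698310852050781
hole r 19.55608367919922 req 17.01829038685956 mouth [ 591.6 -108.5   76.6] y,up 17.927413940429688 12.91845703125
[ 657.91825218 -100.02627825  103.05091193]
```

```bash
python3 -m jog '[[[0.003,-0.001,0],0,-0.5],[[0.003,-0.001,0],0,-0.5],[[0.002,-0.004,-0.005],0,-0.5],[[0.0015,-0.007,-0.011],0,-0.5],[[0.001,-0.010,-0.016],0,-0.5],[[0.001,-0.010,-0.016],0,-0.5]]' 6; python3 -m jog '[[[0,-0.002,-0.004],0,-0.5],[[-0.001,-0.0044,-0.008],0,-0.5],[[-0.001,-0.0044,-0.008],0,-0.5],[[-0.001,-0.0044,-0.008],0,-0.5]]'; python3 tilt.py shell_slim 12 44|sed -n 1,2p
```

```text
time_s: 9.98
eef_pos: [658.1, -105.7, 94.0]
orientation: [-2.465, -1.946, 0.002]
ft_force: [-1.0, 0.6, -1.3]
opening: 0.256
gripper_force: 6.0
time_s: 10.32
eef_pos: [658.2, -107.8, 90.9]
orientation: [-2.466, -1.947, 0.0]
ft_force: [-0.4, 0.1, -0.0]
opening: 0.257
gripper_force: 6.0
score 0.71 1288
tilt 26.805434047766223 face(tool) [ -0.3   0.2 -18.5] foot(tool) [-20.1   0.2  20.8] cost 0.18092597424484788
```

```bash
python3 -m jog '[[[0,0,0],0,-0.44],[[0,0,0],0,-0.4],[[0,0,0],0,-0.35],[[0,0,0],0,-0.3],[[0,0,0],0,-0.3],[[0,0,0],0,-0.3]]'; python3 tilt.py shell_slim 12 44|sed -n 1,2p
```

```text
time_s: 10.92
eef_pos: [658.3, -107.7, 91.2]
orientation: [2.466, 1.947, 0.0]
ft_force: [0.2, -0.5, 0.5]
opening: 0.35
gripper_force: 0.0
score 0.93 1309
tilt 33.81292748316579 face(tool) [ 0.7 -0.1 -6.7] foot(tool) [-23.8  -0.1  29.9] cost 0.17092681691312386
```

```bash
python3 -m jog '[[[0.005,0.02,0.03],0,-0.3],[[0.015,0.06,0.08],0,-0.3],[[0,0.12,0.12],0,0.2],[[-0.05,0.19,0.12],0,0.3],[[-0.1,0.26,0.12],0,0.3],[[-0.15,0.33,0.12],0,0.3],[[-0.2,0.4,0.12],0,0.3],[[-0.26,0.46,0.1],0,0.3],[[-0.31,0.53,0.08],0,0.3],[[-0.36,0.59,0.06],0,0.3],[[-0.382,0.62,0.04],0,0.3],[[-0.382,0.62,0.04],0,0.3],[[-0.382,0.62,0.04],0,0.3],[[-0.382,0.62,0.04],0,0.3],[[-0.382,0.62,0.04],0,0.3]]'; python3 m2.py|grep -v tape; python3 -c "
from h import *
s=readout.get_state();print(s['eef_pos'])"
```

```text
time_s: 12.27
eef_pos: [468.8, 201.5, 112.0]
orientation: [2.466, 1.945, 0.002]
ft_force: [0.2, -0.3, 0.7]
opening: 0.65
gripper_force: 0.0
shell_middle 0.66 2027 ztop 41.48078113515723 c 588.1407470703125 284.6401672363281 r 15.713432312011719 med [586.9 284.9]
glue 0.44 533 ztop 18.315839059733474 c 452.5843505859375 97.93830108642578 r 17.45293426513672 med [453.6 100.8]
nut 0.72 561 ztop 18.38733634849379 c 452.9239807128906 97.63956451416016 r 16.877418518066406 med [453.8 100.8]
nut 0.53 1993 ztop 21.28800453849879 c 446.78765869140625 283.34356689453125 r 25.795019149780273 med [447.  284.6]
[467.60566722 201.96001964 111.20229349]
```

```bash
python3 -m jog '[[[0,0,-0.06],0,0.3],[[0,0,-0.12],0,0.3],[[0,0,-0.17],0,0.1],[[0,0,-0.178],0,-0.3],[[0,0,-0.178],0,-0.3],[[0,0,-0.178],0,-0.3],[[0,0,-0.178],0,-0.3],[[0,0,-0.178],0,-0.3],[[0,0,-0.178],0,-0.3],[[0,0,-0.178],0,-0.3]]' 6; python3 tilt.py shell_wide 18 34|sed -n 1,2p;python3 -c "
from h import *
s=readout.get_state();print(s['eef_pos'])"
```

```text
time_s: 13.45
eef_pos: [468.0, 202.4, 23.0]
orientation: [2.465, 1.946, 0.002]
ft_force: [0.0, 0.3, -1.6]
opening: 0.387
gripper_force: 6.0
score 0.93 3357
tilt -0.42263172262416226 face(tool) [ -7.8   1.9 -13.4] foot(tool) [-7.6  1.9 20.6] cost 0.13118487581156713
[467.92259116 202.43074641  22.84258748]
```

```bash
python3 -m jog '[[[0,0,0],0,-0.3],[[0,0,0.06],0,-0.3],[[0,-0.02,0.13],0,-0.3],[[0.02,-0.08,0.19],0,-0.3],[[0.04,-0.15,0.23],0,-0.3],[[0.06,-0.22,0.23],0,-0.3],[[0.09,-0.3,0.23],0,-0.3],[[0.12,-0.37,0.23],0,-0.3],[[0.15,-0.44,0.23],0,-0.3],[[0.17,-0.5,0.22],0,-0.3],[[0.187,-0.54,0.2],0,-0.3],[[0.187,-0.565,0.18],0,-0.3],[[0.187,-0.565,0.18],0,-0.3],[[0.187,-0.565,0.18],0,-0.3]]' 15
python3 -m jog '[[[0,0,-0.01],0,-0.3],[[0,0,-0.02],0,-0.3],[[0,0,-0.024],0,-0.3],[[0.001,0.004,-0.031],0,-0.3],[[0.002,0.008,-0.036],0,-0.3],[[0.003,0.012,-0.041],0,-0.3],[[0.004,0.016,-0.046],0,-0.3],[[0.005,0.02,-0.05],0,-0.3],[[0.006,0.024,-0.054],0,-0.3],[[0.006,0.024,-0.054],0,-0.3],[[0.006,0.024,-0.054],0,-0.3]]' 4; python3 tilt.py shell_wide 18 34|sed -n 1,3p
```

```text
time_s: 14.72
eef_pos: [559.4, -79.4, 110.9]
orientation: [-2.464, -1.944, 0.002]
ft_force: [0.2, 1.9, -0.5]
opening: 0.379
gripper_force: 15.0
time_s: 15.63
eef_pos: [563.6, -68.2, 84.8]
orientation: [-2.465, -1.947, 0.001]
ft_force: [-0.2, 1.1, 0.6]
opening: 0.383
gripper_force: 4.0
score 0.83 2821
tilt 118.82209453395672 face(tool) [2.8 1.9 7.6] foot(tool) [-26.9   1.9  -8.8] cost 0.9110221321324306
tilt 30.11287895380743 face(tool) [ -2.4  -0.2 -14.1] foot(tool) [-19.4  -0.2  15.3] cost 0.17735129192808954
```

```bash
python3 -m jog '[[[0,0,0],0,-0.3],[[0.002,0.008,0.01],0,-0.3],[[0.004,0.014,0.03],0,-0.3],[[0.02,0.005,0.037],0,-0.3],[[0.04,-0.01,0.037],0,-0.3],[[0.055,-0.03,0.035],0,-0.3],[[0.062,-0.036,0.03],0,-0.3],[[0.062,-0.036,0.025],0,-0.3],[[0.062,-0.036,0.025],0,-0.3],[[0.062,-0.036,0.025],0,-0.3],[[0.062,-0.036,0.025],0,-0.3]]' 12; python3 tilt.py shell_wide 18 34|sed -n 1,4p; python3 pk2.py;python3 -c "
from h import *
s=readout.get_state();print(s['eef_pos'])"
```

```text
time_s: 16.65
eef_pos: [594.3, -85.7, 97.5]
orientation: [-2.465, -1.947, 0.001]
ft_force: [0.1, -0.4, -0.7]
opening: 0.389
gripper_force: 12.0
none
plane tilt 30.057058242993527 stand yaw -103.35314218782104 n pts 13929
face extents y [-102.1  105.1] up [-22.5  46.7]
hole r 16.49247169494629 req 14.01275886610577 mouth [527.4 -92.5  76.2] y,up -63.5 18.5
[594.63000059 -85.9202438   97.74082431]
```

```bash
python3 -m jog '[[[-0.001,-0.003,-0.005],0,-0.3],[[-0.0015,-0.006,-0.01],0,-0.3],[[-0.002,-0.008,-0.014],0,-0.3],[[-0.002,-0.008,-0.014],0,-0.3],[[-0.002,-0.008,-0.014],0,-0.3]]' 6; python3 tilt.py shell_wide 18 34|sed -n 1,4p
```

```text
time_s: 17.22
eef_pos: [593.5, -90.3, 90.3]
orientation: [-2.465, -1.946, 0.001]
ft_force: [-0.2, 0.2, -0.1]
opening: 0.384
gripper_force: 6.0
score 0.95 2950
tilt 118.3847314879827 face(tool) [3.2 2.  7.7] foot(tool) [-26.8   2.   -8.5] cost 0.9280731319176787
tilt 29.669287154697688 face(tool) [ -3.7   3.  -14.8] foot(tool) [-20.5   3.   14.8] cost 0.17243850652182427
tilt -149.96879696987523 face(tool) [ -2.9   0.2 -14.2] foot(tool) [ 14.2   0.2 -43.6] cost 0.1820936190169649
```

```bash
python3 -m jog '[[[0,-0.002,-0.0035],0,-0.3],[[-0.001,-0.004,-0.007],0,-0.3],[[-0.001,-0.004,-0.007],0,-0.3],[[-0.001,-0.004,-0.007],0,-0.3]]' 5; python3 tilt.py shell_wide 18 34|sed -n 1,4p
```

```text
time_s: 17.65
eef_pos: [593.1, -92.2, 86.9]
orientation: [-2.465, -1.946, 0.0]
ft_force: [0.7, -0.4, -0.4]
opening: 0.387
gripper_force: 5.0
score 0.91 2936
tilt 118.50599639955894 face(tool) [2.9 2.  7.5] foot(tool) [-27.    2.   -8.7] cost 0.9308218576098479
tilt 29.942729568445817 face(tool) [ -3.5   0.6 -14.7] foot(tool) [-20.5   0.6  14.8] cost 0.16888805218123967
tilt 29.94272956850795 face(tool) [ -3.5   0.6 -14.7] foot(tool) [-20.5   0.6  14.8] cost 0.16888805218123973
```

```bash
python3 -m jog '[[[0,0,0],0,-0.2],[[0,0,0],0,-0.15],[[0,0,0],0,-0.1],[[0,0,0],0,-0.05],[[0,0,0],0,-0.05],[[0,0,0],0,-0.05]]'; python3 tilt.py shell_wide 18 34|sed -n 1,4p
```

```text
time_s: 18.25
eef_pos: [593.3, -92.2, 87.2]
orientation: [2.466, 1.947, 0.0]
ft_force: [-0.4, -0.2, -0.1]
opening: 0.476
gripper_force: 0.0
score 0.77 2555
tilt 29.561996500680067 face(tool) [-7.7  0.1 -3.4] foot(tool) [-24.5   0.1  26.1] cost 0.17392928131454707
tilt 29.56199633588816 face(tool) [-7.7  0.1 -3.4] foot(tool) [-24.5   0.1  26.1] cost 0.17392928131456317
tilt 29.561996497819017 face(tool) [-7.7  0.1 -3.4] foot(tool) [-24.5   0.1  26.1] cost 0.17392928131454705
```

```bash
python3 -m jog '[[[0.005,0.02,0.03],0,-0.05],[[0.015,0.06,0.08],0,-0.05],[[0.01,0.13,0.12],0,0.17],[[0,0.2,0.12],0,0.17],[[0,0.28,0.12],0,0.17],[[0,0.36,0.12],0,0.17],[[0,0.44,0.12],0,0.17],[[0,0.52,0.12],0,0.17],[[0,0.6,0.1],0,0.17],[[-0.011,0.67,0.08],0,0.17],[[-0.011,0.73,0.05],0,0.17],[[-0.011,0.764,0.026],0,0.17],[[-0.011,0.764,0.026],0,0.17],[[-0.011,0.764,0.026],0,0.17],[[-0.011,0.764,0.026],0,0.17]]'; python3 m2.py|grep middle; python3 -c "
from h import *
s=readout.get_state();print(s['eef_pos'])"
```

```text
time_s: 19.6
eef_pos: [588.3, 289.0, 100.7]
orientation: [2.466, 1.946, 0.001]
ft_force: [0.5, -0.3, -0.2]
opening: 0.587
gripper_force: 0.0
shell_middle 0.82 1370 ztop 41.60874203210609 c 588.203369140625 284.3528137207031 r 15.1362943649292 med [588.2 285.3]
[588.19920857 289.20113022 100.62636089]
```

```bash
python3 -m jog '[[[0,0,-0.05],0,0.17],[[0,0,-0.1],0,0.17],[[0,0,-0.14],0,0],[[0,0,-0.15],0,-0.4],[[0,0,-0.15],0,-0.4],[[0,0,-0.15],0,-0.4],[[0,0,-0.15],0,-0.4],[[0,0,-0.15],0,-0.4],[[0,0,-0.15],0,-0.4]]' 6; python3 tilt.py shell_middle 15 39|sed -n 1,2p;python3 -c "
from h import *
s=readout.get_state();print(s['eef_pos'])"
```

```text
time_s: 20.7
eef_pos: [588.7, 290.0, 26.5]
orientation: [2.465, 1.946, 0.003]
ft_force: [0.1, -0.6, -0.9]
opening: 0.325
gripper_force: 6.0
score 0.83 2619
tilt -0.3103644138082969 face(tool) [ -5.4   1.9 -15.4] foot(tool) [-5.2  1.9 23.6] cost 0.11995239597778957
[588.22271741 289.91152928  25.88611575]
```

```bash
python3 -m jog '[[[0,0,0],0,-0.4],[[0,0,0.06],0,-0.4],[[0,-0.02,0.13],0,-0.4],[[-0.02,-0.08,0.19],0,-0.4],[[-0.04,-0.15,0.23],0,-0.4],[[-0.06,-0.22,0.23],0,-0.4],[[-0.08,-0.3,0.23],0,-0.4],[[-0.1,-0.38,0.23],0,-0.4],[[-0.12,-0.46,0.23],0,-0.4],[[-0.14,-0.54,0.23],0,-0.4],[[-0.16,-0.62,0.22],0,-0.4],[[-0.165,-0.68,0.2],0,-0.4],[[-0.165,-0.714,0.174],0,-0.4],[[-0.165,-0.714,0.174],0,-0.4],[[-0.165,-0.714,0.174],0,-0.4],[[-0.165,-0.714,0.174],0,-0.4]]' 15
python3 -m jog '[[[0,0,-0.01],0,-0.4],[[0,0,-0.02],0,-0.4],[[0,0,-0.024],0,-0.4],[[0.001,0.004,-0.03],0,-0.4],[[0.002,0.008,-0.034],0,-0.4],[[0.003,0.012,-0.038],0,-0.4],[[0.004,0.016,-0.042],0,-0.4],[[0.005,0.02,-0.046],0,-0.4],[[0.006,0.024,-0.049],0,-0.4],[[0.006,0.027,-0.051],0,-0.4],[[0.006,0.027,-0.051],0,-0.4],[[0.006,0.027,-0.051],0,-0.4]]' 4; python3 tilt.py shell_middle 15 39|sed -n 1,4p
```

```text
time_s: 22.13
eef_pos: [505.5, -66.5, 112.6]
orientation: [2.465, 1.947, 0.001]
ft_force: [-0.4, -0.4, -1.0]
opening: 0.319
gripper_force: 15.0
time_s: 23.13
eef_pos: [508.1, -53.7, 86.3]
orientation: [-2.465, -1.947, 0.001]
ft_force: [-0.1, -0.1, 0.2]
opening: 0.326
gripper_force: 4.0
score 0.89 2090
tilt 116.53763524019278 face(tool) [5.5 2.  1.5] foot(tool) [-29.4   2.  -16. ] cost 0.7318776113323436
tilt 27.854891910791256 face(tool) [ -1.1   1.8 -17.1] foot(tool) [-19.3   1.8  17.4] cost 0.17363179941929469
tilt 27.854876380999684 face(tool) [ -1.1   1.8 -17.1] foot(tool) [-19.3   1.8  17.4] cost 0.17363173970321794
```

```bash
python3 -m jog '[[[0,0,0],0,-0.4],[[0.002,0.008,0.01],0,-0.4],[[0.004,0.014,0.03],0,-0.4],[[0.02,0.005,0.037],0,-0.4],[[0.035,-0.015,0.037],0,-0.4],[[0.045,-0.035,0.032],0,-0.4],[[0.045,-0.035,0.026],0,-0.4],[[0.045,-0.035,0.026],0,-0.4],[[0.045,-0.035,0.026],0,-0.4]]' 12
python3 -m jog '[[[-0.001,-0.003,-0.005],0,-0.4],[[-0.0015,-0.006,-0.01],0,-0.4],[[-0.002,-0.008,-0.014],0,-0.4],[[-0.002,-0.008,-0.014],0,-0.4],[[-0.002,-0.008,-0.014],0,-0.4]]' 6; python3 tilt.py shell_middle 15 39|sed -n 1,3p
```

```text
time_s: 23.98
eef_pos: [530.0, -71.1, 98.7]
orientation: [-2.465, -1.945, 0.002]
ft_force: [0.6, 0.1, -1.4]
opening: 0.322
gripper_force: 12.0
time_s: 24.4
eef_pos: [529.5, -75.1, 92.4]
orientation: [-2.465, -1.946, 0.0]
ft_force: [-0.4, -0.1, -1.0]
opening: 0.322
gripper_force: 6.0
score 0.67 2008
tilt 117.34449402471924 face(tool) [5.4 2.2 1.7] foot(tool) [-29.2   2.2 -16.2] cost 0.7011210859024523
tilt 28.2510183755414 face(tool) [ -0.8   1.  -17. ] foot(tool) [-19.3   1.   17.4] cost 0.16930976818880833
```

```bash
python3 -m jog '[[[0,-0.002,-0.0035],0,-0.4],[[-0.001,-0.004,-0.007],0,-0.4],[[-0.001,-0.005,-0.009],0,-0.4],[[-0.001,-0.005,-0.009],0,-0.4],[[-0.001,-0.005,-0.009],0,-0.4]]' 5; python3 tilt.py shell_middle 15 39|sed -n 1,3p
```

```text
time_s: 24.92
eef_pos: [529.2, -77.7, 88.0]
orientation: [-2.466, -1.947, 0.0]
ft_force: [0.1, 0.6, -0.6]
opening: 0.318
gripper_force: 5.0
score 0.8 2041
tilt 116.64027117948572 face(tool) [5.5 1.9 1.5] foot(tool) [-29.4   1.9 -16. ] cost 0.7042605885980909
tilt 28.139812716191166 face(tool) [ -0.5   0.7 -16.8] foot(tool) [-18.9   0.7  17.6] cost 0.17692458985971227
```

Foot is about 7 mm inside with no resistance; release, then retreat along the axis and check.

```bash
python3 -m jog '[[[0,0,0],0,-0.32],[[0,0,0],0,-0.27],[[0,0,0],0,-0.22],[[0,0,0],0,-0.17],[[0,0,0],0,-0.15],[[0,0,0],0,-0.15]]'; python3 tilt.py shell_middle 15 39|sed -n 1,4p
python3 -m jog '[[[0.005,0.02,0.03],0,-0.15],[[0.015,0.06,0.08],0,-0.15],[[0.05,0.12,0.14],0,0],[[0.09,0.14,0.18],0,0],[[0.11,0.14,0.22],0,0],[[0.11,0.14,0.22],0,0],[[0.11,0.14,0.22],0,0],[[0.11,0.14,0.22],0,0],[[0.11,0.14,0.22],0,0],[[0.11,0.14,0.22],0,0]]'
cat > fin.py <<'E'
from pk import *
c,st=snap("wrist");save(c,"fin.png",(160,120,480,360,2.4))
n,ex,ey,o=pockets(c,st)
W=np.array([591.4,-108.4,76.6])
for nm,y,pr in (("slim",66,26),("wide",0,16),("middle",-66,21)):
    for r in nets.regions_of("shell_"+nm,c)[:2]:
        P=pts(c,st,r["pixels"])-W; d=P@n; T=P[abs(d-np.percentile(d,85))<3]; print(nm,r["score"],"proud",np.percentile(d,[50,85,95]),"want",pr,"ys",np.median(T@ey),"up",np.median(T@np.cross(ey,n)))
c,st=snap("side");save(c,"fin_s.png",(230,90,430,210,3))
E
python3 fin.py
```

```text
time_s: 25.52
eef_pos: [529.3, -77.7, 88.2]
orientation: [2.466, 1.947, 0.0]
ft_force: [0.1, 0.7, 0.1]
opening: 0.428
gripper_force: 0.0
score 0.85 1794
tilt 29.71683687229398 face(tool) [-5.  -0.  -7.1] foot(tool) [-24.3  -0.   26.8] cost 0.1798205225478547
tilt 29.716836854453124 face(tool) [-5.  -0.  -7.1] foot(tool) [-24.3  -0.   26.8] cost 0.17982052254785558
tilt 29.716836860962797 face(tool) [-5.  -0.  -7.1] foot(tool) [-24.3  -0.   26.8] cost 0.17982052254785522
time_s: 26.45
eef_pos: [582.9, -7.9, 196.3]
orientation: [-2.464, -1.944, 0.003]
ft_force: [0.4, 0.4, -0.2]
opening: 0.503
gripper_force: 0.0
plane tilt 30.13515633651478 stand yaw -103.30167182791897 n pts 4544
face extents y [-74.  104.8] up [-26.3  38. ]
slim 0.67 proud [26.3 27.1 27.8] want 26 ys 67.40809294266569 up -10.595406890423472
middle 0.84 proud [21.3 22.2 22.8] want 21 ys -63.98755054141953 up -0.08653508087699102
```

View pics/fin.png

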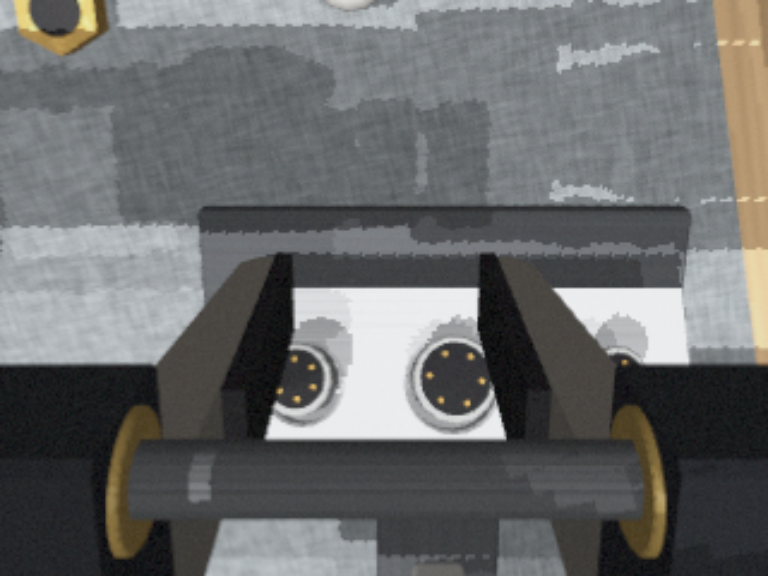

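View pics/fin_s.png

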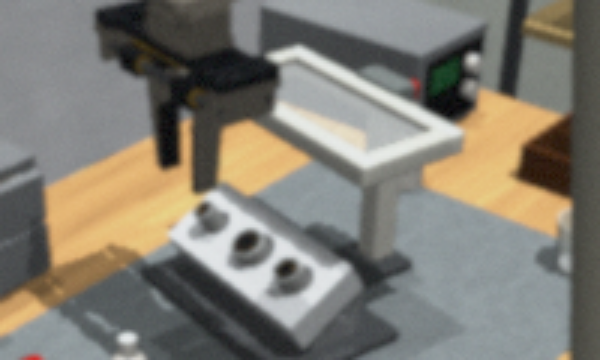

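All three shells sit in their pockets, black faces out. Slim stands 26 mm proud and middle 21 mm. Wide slid the full 12 mm onto its floor, and the side view shows it level with the others.

```bash
python3 -c "
from rig import job
print(job.job_done())"
```

```text
the job is handed in; nothing more can be done
None
```

I placed all three shells in their matching pockets, contact faces outward, and handed the job in at about 26.5 s. Slim and middle measured fully home; wide I judged home from its 12 mm slide and the final pictures.

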